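Isolate and bleed the workshop air set

ROBOT

A 7-joint arm with a two-finger parallel gripper is mounted at the origin on the work surface. World frame = base frame: x ahead of the robot, y to its left, z up, the work surface at z = 0. Lengths are in mm, angles in rad, forces in N, time in s.
With the tool pointing down it reaches from about 400 to 850 mm from the base axis. Payload 10.4 kg.
Tool frame: the origin (TCP) lies at the centre of the arm's flange, where the gripper is bolted on; the fingertips stand 182 mm ahead of it and the grasp point (between the pads) lies 164 mm ahead of it; z points along the fingers, y is the line along which they close (so a half turn about z gives the same grasp; the last joint's range is limited). The gripper opens to 87 mm and grips with 3 to 60 N. Pads are 19 mm wide; open, the fingers measure 117 mm over their backs; the gripper's body (75 mm by 190 mm) begins 51 mm behind the grasp point.
Start: joints at [-1.143, 0.332, -0.065, 1.46, 0.022, 1.35, -0.088], TCP at [272.291, 562.575, 404.776] pointing down, gripper open.
Joint ranges: [-2.6, 2.6], [-0.5, 2.12], [-1.47, 1.34], [0.16, 2.42], [-1.27, 4.41], [0.06, 2.06], [-2.6, 2.6]. Speed limits (rad/s): [2.22, 2.22, 2.79, 2.79, 3.14, 3.14, 3.14].

INTERFACE

Orientations are given as a 3x3 rotation matrix whose columns are the frame's x, y, z axes.
In Python, from rig import sensors, vision, workorder gives the robot as it stands. The module is installed in compiled form; this text tells all that it offers.
- The arm moves only by the tool play_rows, never from a script. Its argument "increments" is a list of rows, each an object of numbers: "x", "y", "z": the shift along the tool's x, y, z in units of 50 mm (1.0 is 50 mm); "rx", "ry", "rz": the turn, a rotation vector about the tool's x, y, z in degrees; "claw": the opening, from 0 (shut) to 1 (fully open). A call has 1 to 12 rows; each row is the pose to reach, as a shift and turn from the pose commanded when the call began, along the tool's axes at that moment; what a row does not reach only later rows make up. A row lasts 1/10 s, in which the tool goes at most 50 mm and 8.59 degrees, less where a joint would pass 70% of its speed; a pose out of reach is approached as far as the arm can. A call with a gripper value outside its range is refused whole. The fingers move at their own pace and stop on an object; "newtons" is the grip in N (left out, the last holds). Time passes only in rows, so rows that repeat a pose let the fingers close. It gives the time, the measured TCP pose, the force, the opening and the grip force at its end, in the units of the state.
- sensors.observe(): the state, without advancing time (a new reading comes with each control period).
- vision.camera(name): name is "scene" or "top" or "wrist"; returns a dict with "frame" (400x640x3 uint8, blue, green, red), "mtx" (3x3 intrinsics, pixels), "eye" and "orientation" of the camera in the world. Camera axes: x right, y down, z forward; pixel columns grow to the right and rows downward; lengths in mm; the calibration is good to about 2 mm. A picture is of the moment at which its call begins. There is no depth.
- workorder.job_done(): hands the job in; it is judged then, once.
The state is a dict: "time": time; "joint_pos": joint angles; "joint_vel": joint speeds; "joint_torque": joint torques, N m; "ee_pos": TCP position; "ee_rot": TCP orientation; "force": force on the tool from outside, world axes, zero at the start; "wrist_torque": the same for the moment, N m; "grip_width": opening from 0.0 (shut) to 1.0 (fully open); "gripper_force": force on a finger pad.
Only numpy, scipy, OpenCV 4.12 (cv2) and the standard library are available. Lean on these libraries where they do the work, as an engineer would, in place of code of your own. Each camera call takes 0.05 s, during which the arm holds its last target. There are 200 camera calls.

TASK

The air filter is due for service: first shut the tank's supply valve by swinging its long red lever clockwise until it is felt to come up firmly against its stop, and only then open the bleed valve, turning its small yellow wing handle anticlockwise until it too comes firmly against its stop. The stops are worn, so where the handles end up differs by several degrees from exactly a quarter turn: go by the feel of the stop, not by the look of the handle, and do not strain the valves once they are there. Leave both handles at their stops and let go, and leave the regulator's black setting knob and the other things on the bench alone.

Things in the scene. Friction and masses are not known exactly. Their poses are not given: they have to be found in the camera images.
- airset: bench air set, one fixed unit: plywood base 280 x 370 x 15 mm with a blue air tank (110 mm diameter, axis at x = +70 mm; its fittings reach 205 mm high) and, at x = -70 mm, a pipe line along y, 110 mm above the bench: supply ball valve at y = -115, filter regulator at y = 0, bleed branch at y = +100 mm. Origin: centre of base underside; x away from the robot at yaw 0, y along the pipe, z up
- supply_lever (a joint): angle of the supply lever: 0 open, along the pipe, pointing to the air set's -y; grows clockwise seen from above; about 1.57 shut, pointing to the air set's -x (towards the robot). Starts at 0 to 0.3. Its worn hard stop comes anywhere from 1.43 to 1.71 (not readable, only felt). Turns with a steady 0.7 N m (9 N at 78 mm from the axis) and stays where left
- supply_axis (a point): fixed point on the supply valve's vertical turning axis at the lever's mid-thickness, 155 mm above the bench; some 25 mm of free air below the red grip down to the pipe's elbow. The lever's steel root reaches 25 mm past the axis on the other side
- supply_tip (a point): outer end of the supply lever, on its centre line at mid-thickness, 104 mm from the turning axis. The lever is steel with a red grip 20 mm wide and 11 mm thick (level) from 28 to 104 mm out from the axis
- supply_stop: two cast stop lugs (8 x 8 x 13 mm, 21 mm either side of the axis) on the supply valve's body under the lever, fixed, against which the shoulders under the lever's root come to bear when the valve is fully shut; origin on the turning axis, 23 mm below the lever
- bleed_wing (a joint): angle of the yellow wing handle: 0 shut, wing along the air set's y (across its short branch pipe); grows anticlockwise seen from above; about 1.57 open, wing along the air set's x. Starts at 0 to 0.2. Its worn hard stop comes anywhere from 1.43 to 1.71 (not readable, only felt). Turns with a steady 0.12 N m and stays where left
- bleed_axis (a point): fixed point on the bleed valve's vertical turning axis at the mid-height of the yellow wing handle, 149 mm above the bench. The wing is an upright bar 46 mm long, 9 mm thick and 18 mm high, centred on the axis; its top is 9 mm above this point and its lower edge 9 mm below
- bleed_stop: two cast stop lugs (6 x 6 x 10 mm, 13 mm either side of the axis) on the bleed valve's body under the wing, fixed, against which the shoulders under the wing come to bear when the valve is fully open; origin on the turning axis, 27 mm below bleed_axis
- regulator_knob (a joint): angle of the regulator's black setting knob (38 mm diameter, top 193 mm above the bench, at the air set's x = -70 mm, y = 0); to be left as it is (0 at the start)
- filter_element: new white filter cartridge, 28 mm diameter, 46 mm tall, standing loose on the base in front of the regulator; bystander
- brass_plug: loose brass plug, 22 mm diameter, 22 mm tall, on the base; bystander
- oil_bottle: white bottle of tool oil, 48 mm diameter, 125 mm tall, left on the bench; bystander
- screw_jar: amber jar with steel lid, 64 mm diameter, 75 mm tall, left on the bench; bystander
- tape_measure: yellow tape measure, 70 x 36 x 66 mm, right on the bench; bystander
- wrench: steel wrench, 170 mm long, lying right on the bench; bystander
- screwdriver: screwdriver, 190 mm long, lying left on the bench near the robot; bystander

How it is judged:
By the outcome, as a careful person would: the job done as asked, in the order asked, and still so for the second after the job is handed in, with the robot touching nothing.
It also fails if it takes over 51 s, if anything falls off the work surface, if the arm or the gripper's body presses on something with over 40 N, if the wrist force passes 120 N, or if a joint passes its speed limit or range.

## Working session

There is one attempt and no reset: what is moved stays moved. The work goes in short steps, Python scripts to look and compute and a tool call to move; the robot and the scene stay as the last step left them, time stands still between calls to the robot, and variables do not carry over. Pictures are saved under pics/ and viewed, at most 10 in all, crops included, and the job is handed in when it is done.

Besides the shell and the picture viewer there is one more tool, called after "Call:" by a JSON object that holds its "api" and its "payload", one argument or row to a line. play_rows: Moves the arm, as the interface text tells. Its arguments: {"type":"object","properties":{"increments":{"type":"array"},"newtons":{"type":"number"}},"required":["increments"]}

```bash
mkdir -p pics
python3 - <<'E'
from rig import sensors, vision
import cv2,numpy as np,pickle
s=sensors.observe();print({k:np.round(v,3).tolist() for k,v in s.items()})
d={}
for n in("scene","top"):
    c=vision.camera(n);d[n]=c;print(n,c["mtx"].tolist() if hasattr(c["mtx"],'tolist') else c["mtx"],np.round(c["eye"],1),np.round(c["orientation"],3).tolist())
    cv2.imwrite(f"pics/{n}0.png",c["frame"])
pickle.dump(d,open("c0.pkl","wb"))
E
```

```text
{'time': 0.0, 'joint_pos': [-1.143, 0.333, -0.065, 1.461, 0.022, 1.35, -0.089], 'joint_vel': [0.0, 0.001, 0.001, 0.001, 0.0, -0.001, 0.002], 'joint_torque': [-0.001, -62.324, 0.024, -38.989, -0.061, 0.04, 0.0], 'ee_pos': [272.255, 562.441, 403.969], 'ee_rot': [[-0.9, 0.436, -0.001], [0.436, 0.9, -0.001], [-0.0, -0.001, -1.0]], 'force': [0.013, -0.394, 0.159], 'wrist_torque': [-0.041, 0.011, 0.016], 'gripper_force': 0.0, 'grip_width': 0.996}
scene [[425.4170542855676, 0.0, 318.05200999913814], [0.0, 425.4170542855676, 199.49231774173748], [0.0, 0.0, 1.0]] [1214.2  932.1  954.1] [[-0.803, 0.352, -0.481], [0.596, 0.467, -0.653], [-0.005, -0.811, -0.585]]
top [[417.48844050290575, 0.0, 312.5886308429368], [0.0, 417.48844050290575, 198.56220095229574], [0.0, 0.0, 1.0]] [ 305.1    5.5 1321.4] [[0.008, -0.985, 0.17], [-1.0, -0.01, -0.007], [0.009, -0.17, -0.985]]
```

View pics/top0.png

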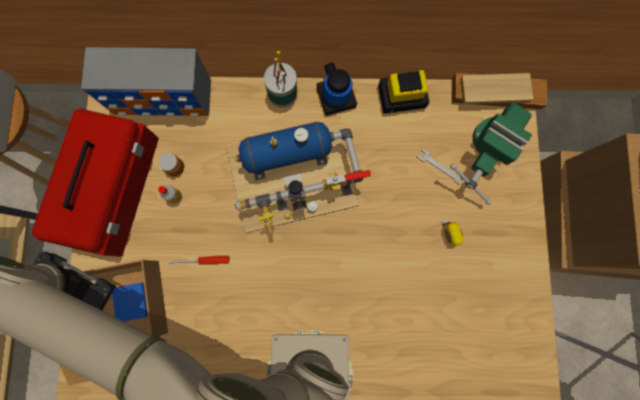

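View pics/scene0.png

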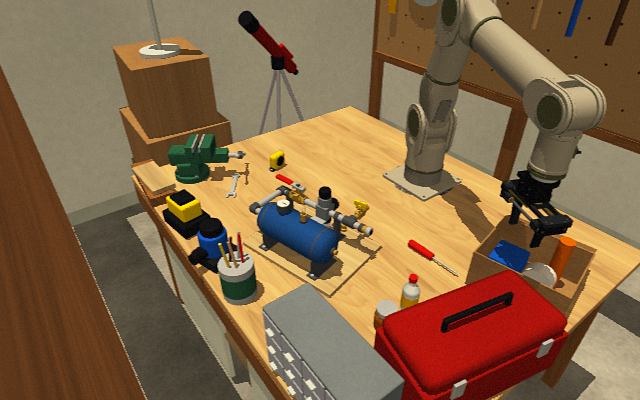

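The top view shows the air set with its pipe from (240,205) to (350,178). The red lever is at about (357,176), pointing along the pipe, and the yellow wing is near (266,217). The scene view agrees. Next I measure them with colour masks.

```bash
cat > h.py <<'E'
import numpy as np,cv2
def ray(c,p,z):
    d=np.array(c["orientation"])@np.linalg.inv(np.array(c["mtx"]))@np.array([p[0],p[1],1.]); e=np.array(c["eye"])
    return e+d*(z-e[2])/d[2]
def proj(c,P):
    q=np.array(c["mtx"])@(np.array(c["orientation"]).T@(np.array(P,float)-np.array(c["eye"])));return q[:2]/q[2]
def mask(c,col):
    h=cv2.cvtColor(c["frame"],cv2.COLOR_BGR2HSV);H,S,V=cv2.split(h)
    m=((H<6)|(H>174))&(S>190)&(V>90) if col=="red" else (H>20)&(H<32)&(S>170)&(V>110)
    return m.astype(np.uint8)
E
python3 - <<'E'
import pickle,cv2,numpy as np
from h import *
d=pickle.load(open("c0.pkl","rb"));c=d["top"]
m=mask(c,"red");m[:, :330]=0;m[:,390:]=0;m[:150]=0;m[230:]=0
r=cv2.minAreaRect(cv2.findNonZero(m));print("red",r,m.sum())
b=cv2.boxPoints(r);print([np.round(ray(c,p,160)[:2],1).tolist() for p in b],ray(c,r[0],160))
m=mask(c,"y");m[:,:225]=0;m[:,370:]=0;m[:160]=0;m[250:]=0
n,l,st,ce=cv2.connectedComponentsWithStats(m)
for s,q in zip(st[1:],ce[1:]):
    if s[4]>3: print("yel",s,q,ray(c,q,153)[:2])
i=c["frame"][110:260,200:400];cv2.imwrite("pics/crop0.png",cv2.resize(i,(800,600),interpolation=cv2.INTER_CUBIC))
E
```

```text
red ((357.52197265625, 175.10244750976562), (6.565245151519775, 24.165691375732422), 77.90524291992188) 148
[[576.8, -95.1], [592.4, -162.9], [573.6, -166.5], [558.1, -99.0]] [ 575.22447066 -130.83678436  160.        ]
yel [330 174   2   2   4] [330.5 174.5] [577.82677894 -54.04897996]
yel [323 181   2   4   5] [323.8 182.2] [555.05219177 -34.89803719]
yel [331 184  10   6  40] [335.825 186.55 ] [542.70607622 -69.29457303]
yel [241 202   4   5  14] [242.78571429 203.85714286] [490.11215553 194.18120906]
yel [259 207  15  15  92] [266.07608696 215.34782609] [457.96657485 127.44904604]
yel [286 214   4   3  10] [287.5 215.2] [458.95330019  67.12012048]
```

View pics/crop0.png

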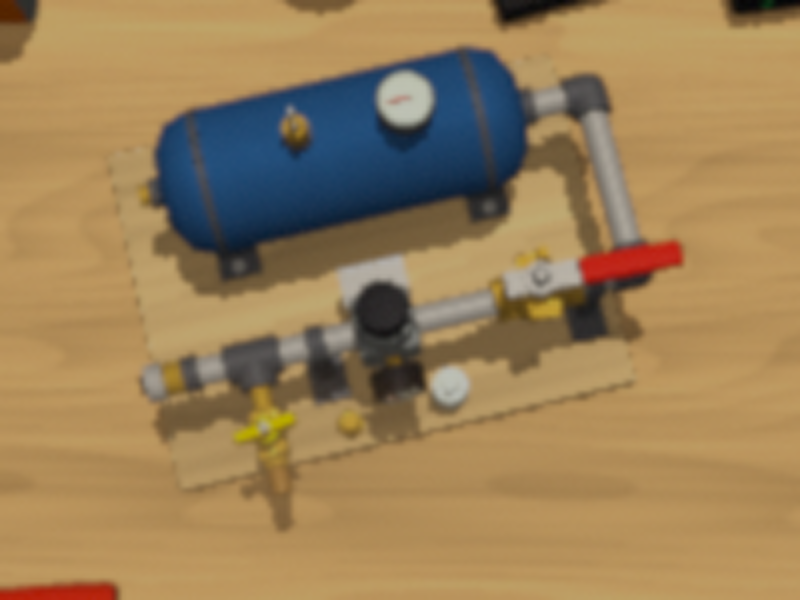

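The crop shows the supply nut at crop (541,274), the bleed axis at (266,428) and the knob at (382,305). The base corners are at (181,488), (632,382) and (110,155).

```bash
cat >> h.py <<'E'
def plan(s,P,yaw_y):
    """relative move (units of 50mm, deg) to TCP P with tool down, tool y at world angle yaw_y (mod pi)"""
    from scipy.spatial.transform import Rotation as R
    Rm=np.array(s["ee_rot"]);d=Rm.T@(np.array(P)-np.array(s["ee_pos"]))/50
    y=np.array([np.cos(yaw_y),np.sin(yaw_y),0]);best=None
    for k in(1,-1):
        T=np.c_[np.cross(k*y,[0,0,-1]),k*y,[0,0,-1]];v=np.degrees(R.from_matrix(Rm.T@T).as_rotvec())
        print("shift",d.round(3),"rot",v.round(2))
E
python3 - <<'E'
import pickle
from h import *
c=pickle.load(open("c0.pkl","rb"))["top"]
t=lambda x,y,z:ray(c,(200+(x+.5)/4-.5,110+(y+.5)/4-.5),z)
S=t(541,274,161);B=t(266,428,158);K=t(382,305,193);L=t(681,254,155)
a,b,f=t(181,488,15),t(632,382,15),t(110,155,15)
for n in "SBKLabf":print(n,globals()[n].round(1))
g=lambda v:np.degrees(np.arctan2(v[1],v[0]))
print("yaw",g(a-b)-90,g(f-a),"SK",g(K-S)-90,np.linalg.norm(K-S),"lever",g(L-S)+90, np.linalg.norm((L-S)[:2]))
from rig import sensors
s=sensors.observe()
mid=(S+B)/2
plan(s,[S[0]-60,S[1]-30,420],0.2)
plan(s,[mid[0]-60,mid[1],440],0.2)
E
```

```text
S [565.5 -66.1 161. ]
B [453.7 126.7 158. ]
K [535.3  45.5 193. ]
L [ 582.6 -167.   155. ]
a [424.1 206.7  15. ]
b [ 511.4 -147.2   15. ]
f [693.3 273.8  15. ]
yaw 13.85801084173805 13.984119943465014 SK 15.12359418016014 119.96614383252971 lever 9.598929332119468 102.28369527716808
shift [-9.938 -9.824 -0.306] rot [-6.000e-02  4.000e-02  5.271e+01]
shift [-9.938 -9.824 -0.306] rot [-4.0000e-02 -8.0000e-02 -1.2729e+02]
shift [-7.83  -8.036 -0.709] rot [-6.000e-02  4.000e-02  5.271e+01]
shift [-7.83  -8.036 -0.709] rot [-4.0000e-02 -8.0000e-02 -1.2729e+02]
```

Call:
{"api": "play_rows", "payload": {
  "increments": [
    {"x": -11.6,"y": -10,"z": -0.3,"rz": 54.5,"claw": 0.6},
    {"x": -11.6,"y": -10,"z": -0.3,"rz": 54.5,"claw": 0.6},
    {"x": -11.6,"y": -10,"z": -0.3,"rz": 54.5,"claw": 0.6},
    {"x": -11.6,"y": -10,"z": -0.3,"rz": 54.5,"claw": 0.6},
    {"x": -11.6,"y": -10,"z": -0.3,"rz": 54.5,"claw": 0.6},
    {"x": -11.6,"y": -10,"z": -0.3,"rz": 54.5,"claw": 0.6},
    {"x": -11.6,"y": -10,"z": -0.3,"rz": 54.5,"claw": 0.6},
    {"x": -11.6,"y": -10,"z": -0.3,"rz": 54.5,"claw": 0.6},
    {"x": -11.6,"y": -10,"z": -0.3,"rz": 54.5,"claw": 0.6},
    {"x": -11.6,"y": -10,"z": -0.3,"rz": 54.5,"claw": 0.6},
    {"x": -11.6,"y": -10,"z": -0.3,"rz": 54.5,"claw": 0.6},
    {"x": -11.6,"y": -10,"z": -0.3,"rz": 54.5,"claw": 0.6}
  ]
}}

```text
invalid input
```

Call:
{"api": "play_rows", "payload": {
  "increments": [
    {"x": -0.9,"y": -0.8,"z": -0.3,"rx": 0,"ry": 0,"rz": 4.5,"claw": 0.6},
    {"x": -1.8,"y": -1.6,"z": -0.3,"rx": 0,"ry": 0,"rz": 9,"claw": 0.6}
  ],
  "newtons": 20
}}

```text
time: 0.3
ee_pos: [309.7, 471.4, 418.9]
ee_rot: [[-0.821, 0.571, -0.0], [0.571, 0.821, 0.0], [0.0, -0.0, -1.0]]
force: [2.5, -0.3, 0.3]
grip_width: 0.891
gripper_force: 0.0
```

Call:
{"api": "play_rows", "payload": {
  "increments": [
    {"x": -0.85,"y": -0.52,"z": 0,"rx": 0,"ry": 0,"rz": 4,"claw": 0.6},
    {"x": -1.7,"y": -1.05,"z": 0,"rx": 0,"ry": 0,"rz": 8,"claw": 0.6},
    {"x": -2.55,"y": -1.57,"z": 0,"rx": 0,"ry": 0,"rz": 12,"claw": 0.6},
    {"x": -3.4,"y": -2.1,"z": 0,"rx": 0,"ry": 0,"rz": 16,"claw": 0.6},
    {"x": -4.25,"y": -2.6,"z": 0,"rx": 0,"ry": 0,"rz": 20,"claw": 0.6},
    {"x": -5.1,"y": -3.1,"z": 0,"rx": 0,"ry": 0,"rz": 24,"claw": 0.6},
    {"x": -5.95,"y": -3.65,"z": 0,"rx": 0,"ry": 0,"rz": 28,"claw": 0.6},
    {"x": -6.8,"y": -4.2,"z": 0,"rx": 0,"ry": 0,"rz": 32,"claw": 0.6},
    {"x": -7.65,"y": -4.7,"z": 0,"rx": 0,"ry": 0,"rz": 36,"claw": 0.6},
    {"x": -8.5,"y": -5.2,"z": 0,"rx": 0,"ry": 0,"rz": 40,"claw": 0.6},
    {"x": -9.35,"y": -5.75,"z": 0,"rx": 0,"ry": 0,"rz": 43,"claw": 0.6},
    {"x": -10.2,"y": -6.3,"z": 0,"rx": 0,"ry": 0,"rz": 45.6,"claw": 0.6}
  ],
  "newtons": 20
}}

```text
time: 1.5
ee_pos: [548.6, -79.0, 418.8]
ee_rot: [[-0.165, 0.986, 0.0], [0.986, 0.165, 0.0], [0.0, 0.0, -1.0]]
force: [1.6, -0.2, -0.8]
grip_width: 0.598
gripper_force: 0.0
```

Run:
```python
from rig import vision
import cv2,pickle
c=vision.camera("wrist");pickle.dump(c,open("w1.pkl","wb"));cv2.imwrite("pics/w1.png",c["frame"]);print(c["eye"],c["orientation"])
```

```text
[537.48737236  -8.38990097 399.44348208] [[ 9.86382616e-01  1.58962644e-01  4.21925579e-02]
 [ 1.64466815e-01 -9.53324951e-01 -2.53223624e-01]
 [-2.98785160e-05  2.56714656e-01 -9.66487240e-01]]
```

View pics/w1.png

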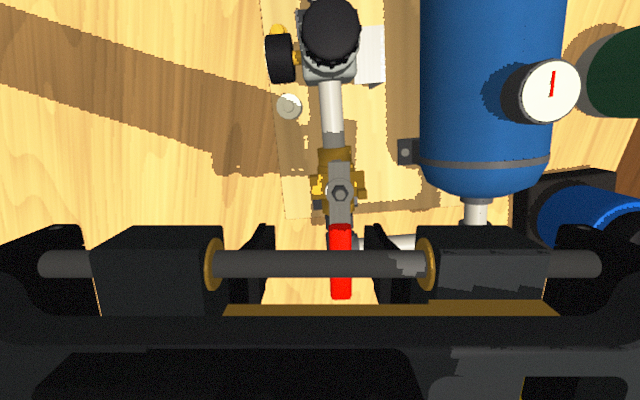

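The wrist view shows the supply nut at (340,193), the red grip from (340,226) to (341,298) between the fingers, and the knob top at (331,30).

Run:
```python
import pickle
from h import *
c=pickle.load(open("w1.pkl","rb"))
S=ray(c,(340,193),164);T=ray(c,(341,298),160);A=ray(c,(340.5,228),160)
g=lambda v:np.degrees(np.arctan2(v[1],v[0]))
print(S,A,T,g(T-A),np.linalg.norm((T-S)[:2]),ray(c,(331,30),193))
```

```text
[564.25415939 -64.57991744 164.        ] [570.82600792 -96.15174286 160.        ] [ 583.87720094 -163.8325521   160.        ] -79.08537000983675 101.17385654151245 [536.05965069  45.53037576 193.        ]
```

Call:
{"api": "play_rows", "payload": {
  "increments": [
    {"x": -0.7,"y": 0.2,"z": 0.2,"rx": 0,"ry": 0,"rz": -1,"claw": 0.6},
    {"x": -1.38,"y": 0.39,"z": 0.5,"rx": 0,"ry": 0,"rz": -1,"claw": 0.6},
    {"x": -1.38,"y": 0.39,"z": 1.0,"rx": 0,"ry": 0,"rz": -1,"claw": 0.6},
    {"x": -1.38,"y": 0.39,"z": 1.5,"rx": 0,"ry": 0,"rz": -1,"claw": 0.6},
    {"x": -1.38,"y": 0.39,"z": 1.93,"rx": 0,"ry": 0,"rz": -1,"claw": 0.6},
    {"x": -1.38,"y": 0.39,"z": 1.93,"rx": 0,"ry": 0,"rz": -1,"claw": 0.6}
  ],
  "newtons": 20
}}

```text
time: 2.15
ee_pos: [578.1, -141.4, 319.2]
ee_rot: [[-0.184, 0.983, -0.006], [0.983, 0.184, 0.0], [0.002, -0.005, -1.0]]
force: [-1.4, -0.6, 0.3]
grip_width: 0.602
gripper_force: 0.0
```

Call:
{"api": "play_rows", "payload": {
  "increments": [
    {"x": 0,"y": 0,"z": 0,"rx": 0,"ry": 0,"rz": 0,"claw": 0.35},
    {"x": 0,"y": 0,"z": 0,"rx": 0,"ry": 0,"rz": 0,"claw": 0.2},
    {"x": 0,"y": 0,"z": 0,"rx": 0,"ry": 0,"rz": 0,"claw": 0.1},
    {"x": 0,"y": 0,"z": 0,"rx": 0,"ry": 0,"rz": 0,"claw": 0.1},
    {"x": 0,"y": 0,"z": 0,"rx": 0,"ry": 0,"rz": 0,"claw": 0.1}
  ],
  "newtons": 20
}}

```text
time: 2.65
ee_pos: [579.0, -141.9, 322.8]
ee_rot: [[-0.184, 0.983, 0.0], [0.983, 0.184, 0.0], [0.0, 0.0, -1.0]]
force: [-12.1, -2.6, 4.5]
grip_width: 0.234
gripper_force: 6.2
```

Call:
{"api": "play_rows", "payload": {
  "increments": [
    {"x": 0.002,"y": -0.082,"z": 0,"rx": 0,"ry": 0,"rz": 3,"claw": 0.1},
    {"x": 0.009,"y": -0.164,"z": 0,"rx": 0,"ry": 0,"rz": 6,"claw": 0.1},
    {"x": 0.034,"y": -0.326,"z": 0,"rx": 0,"ry": 0,"rz": 12,"claw": 0.1},
    {"x": 0.077,"y": -0.484,"z": 0,"rx": 0,"ry": 0,"rz": 18,"claw": 0.1},
    {"x": 0.135,"y": -0.637,"z": 0,"rx": 0,"ry": 0,"rz": 24,"claw": 0.1},
    {"x": 0.21,"y": -0.783,"z": 0,"rx": 0,"ry": 0,"rz": 30,"claw": 0.1}
  ],
  "newtons": 25
}}

```text
time: 3.25
ee_pos: [538.7, -139.2, 322.9]
ee_rot: [[0.337, 0.942, 0.002], [0.942, -0.337, -0.001], [-0.0, 0.003, -1.0]]
force: [4.8, -2.6, -1.1]
grip_width: 0.229
gripper_force: 25.1
```

Call:
{"api": "play_rows", "payload": {
  "increments": [
    {"x": 0.009,"y": -0.164,"z": 0,"rx": 0,"ry": 0,"rz": 6,"claw": 0.1},
    {"x": 0.034,"y": -0.326,"z": 0,"rx": 0,"ry": 0,"rz": 12,"claw": 0.1},
    {"x": 0.077,"y": -0.484,"z": 0,"rx": 0,"ry": 0,"rz": 18,"claw": 0.1},
    {"x": 0.135,"y": -0.637,"z": 0,"rx": 0,"ry": 0,"rz": 24,"claw": 0.1},
    {"x": 0.21,"y": -0.783,"z": 0,"rx": 0,"ry": 0,"rz": 30,"claw": 0.1},
    {"x": 0.299,"y": -0.92,"z": 0,"rx": 0,"ry": 0,"rz": 36,"claw": 0.1},
    {"x": 0.402,"y": -1.048,"z": 0,"rx": 0,"ry": 0,"rz": 42,"claw": 0.1},
    {"x": 0.402,"y": -1.048,"z": 0,"rx": 0,"ry": 0,"rz": 42,"claw": 0.1}
  ],
  "newtons": 25
}}

```text
time: 4.05
ee_pos: [495.5, -102.8, 322.8]
ee_rot: [[0.88, 0.475, 0.0], [0.475, -0.88, -0.001], [0.0, 0.001, -1.0]]
force: [-3.2, -3.5, 2.7]
grip_width: 0.226
gripper_force: 25.0
```

```bash
cat >> h.py <<'E'
def lever(S=(564.5,-65)):
    from rig import sensors
    s=sensors.observe();r=np.array(s["ee_pos"])[:2]-S;R=np.linalg.norm(r);u=r/R;cw=np.array([u[1],-u[0]])
    F=np.array(s["force"]);print("t",s["time"],"ang",np.degrees(np.arctan2(*r[::-1])).round(2),"r",R.round(1),"F",F.round(1),"resist",-(F[:2]@cw).round(1),"radial",(F[:2]@u).round(1),"M",np.round(s["wrist_torque"],2),"torque about axis(ccw)",((r[0]*F[1]-r[1]*F[0])/1000+s["wrist_torque"][2]).round(2),"yawy",np.degrees(np.arctan2(s["ee_rot"][1][1],s["ee_rot"][0][1])).round(2))
E
python3 -c "
from h import *;lever()"
```

```text
t 4.05 ang -151.31 r 78.7 F [-3.2 -3.5  2.7] resist 1.6 radial 4.5 M [-0.71  0.74 -0.34] torque about axis(ccw) -0.22 yawy -61.62
```

Call:
{"api": "play_rows", "payload": {
  "increments": [
    {"x": 0,"y": -0.027,"z": 0,"rx": 0,"ry": 0,"rz": 1,"claw": 0.1},
    {"x": 0.001,"y": -0.055,"z": 0,"rx": 0,"ry": 0,"rz": 2,"claw": 0.1},
    {"x": 0.002,"y": -0.082,"z": 0,"rx": 0,"ry": 0,"rz": 3,"claw": 0.1},
    {"x": 0.004,"y": -0.109,"z": 0,"rx": 0,"ry": 0,"rz": 4,"claw": 0.1}
  ],
  "newtons": 25
}}

```text
time: 4.45
ee_pos: [493.6, -98.9, 322.8]
ee_rot: [[0.91, 0.416, 0.001], [0.416, -0.91, -0.002], [0.0, 0.002, -1.0]]
force: [0.6, -7.6, 1.2]
grip_width: 0.224
gripper_force: 25.0
```

```bash
python3 -c "
from h import *;lever()"
```

```text
t 4.45 ang -154.43 r 78.6 F [ 0.6 -7.6  1.2] resist 7.1 radial 2.8 M [-1.58  0.1   0.21] torque about axis(ccw) 0.77 yawy -65.45
```

Call:
{"api": "play_rows", "payload": {
  "increments": [
    {"x": 0,"y": -0.027,"z": 0,"rx": 0,"ry": 0,"rz": 1,"claw": 0.1},
    {"x": 0.001,"y": -0.055,"z": 0,"rx": 0,"ry": 0,"rz": 2,"claw": 0.1}
  ],
  "newtons": 25
}}

```text
time: 4.65
ee_pos: [492.4, -96.5, 322.8]
ee_rot: [[0.924, 0.383, 0.001], [0.383, -0.924, -0.002], [0.0, 0.002, -1.0]]
force: [-0.0, -7.7, 2.0]
grip_width: 0.227
gripper_force: 25.0
```

```bash
python3 -c "
from h import *;lever()"
```

```text
t 4.65 ang -156.42 r 78.6 F [-0.  -7.7  2. ] resist 7.0 radial 3.1 M [-1.6   0.19  0.14] torque about axis(ccw) 0.69 yawy -67.45
```

Call:
{"api": "play_rows", "payload": {
  "increments": [
    {"x": 0,"y": -0.027,"z": 0,"rx": 0,"ry": 0,"rz": 1,"claw": 0.1},
    {"x": 0.001,"y": -0.055,"z": 0,"rx": 0,"ry": 0,"rz": 2,"claw": 0.1}
  ]
}}

```text
time: 4.85
ee_pos: [491.4, -93.9, 322.8]
ee_rot: [[0.936, 0.351, 0.001], [0.351, -0.936, -0.002], [0.0, 0.002, -1.0]]
force: [0.3, -8.2, 1.2]
grip_width: 0.227
gripper_force: 25.0
```

```bash
python3 -c "
from h import *;lever()"
```

```text
t 4.85 ang -158.4 r 78.6 F [ 0.3 -8.2  1.2] resist 7.8 radial 2.7 M [-1.61  0.21  0.13] torque about axis(ccw) 0.74 yawy -69.46
```

Call:
{"api": "play_rows", "payload": {
  "increments": [
    {"x": 0,"y": -0.027,"z": 0,"rx": 0,"ry": 0,"rz": 1,"claw": 0.1},
    {"x": 0.001,"y": -0.055,"z": 0,"rx": 0,"ry": 0,"rz": 2,"claw": 0.1}
  ]
}}

```text
time: 5.05
ee_pos: [490.5, -91.4, 322.8]
ee_rot: [[0.948, 0.318, 0.001], [0.318, -0.948, -0.002], [0.0, 0.002, -1.0]]
force: [-0.2, -8.3, 1.8]
grip_width: 0.229
gripper_force: 25.0
```

```bash
python3 -c "
from h import *;lever()"
```

```text
t 5.05 ang -160.4 r 78.6 F [-0.2 -8.3  1.8] resist 7.7 radial 2.9 M [-1.66  0.22  0.19] torque about axis(ccw) 0.8 yawy -71.46
```

Free still; I keep creeping at 1° per row, since the play_rows output shows the force itself (about 8 N when free).

Call:
{"api": "play_rows", "payload": {
  "increments": [
    {"x": 0,"y": -0.027,"z": 0,"rx": 0,"ry": 0,"rz": 1,"claw": 0.1},
    {"x": 0.001,"y": -0.055,"z": 0,"rx": 0,"ry": 0,"rz": 2,"claw": 0.1}
  ]
}}

```text
time: 5.25
ee_pos: [489.6, -88.7, 322.8]
ee_rot: [[0.959, 0.285, 0.001], [0.285, -0.959, -0.002], [0.0, 0.002, -1.0]]
force: [-0.3, -7.6, 2.0]
grip_width: 0.227
gripper_force: 25.0
```

```bash
python3 -c "
from h import *;lever()"
```

```text
t 5.25 ang -162.4 r 78.5 F [-0.3 -7.6  2. ] resist 7.1 radial 2.6 M [-1.63  0.25  0.16] torque about axis(ccw) 0.72 yawy -73.46
```

Call:
{"api": "play_rows", "payload": {
  "increments": [
    {"x": 0,"y": -0.027,"z": 0,"rx": 0,"ry": 0,"rz": 1,"claw": 0.1}
  ]
}}

```text
time: 5.35
ee_pos: [489.2, -87.5, 322.8]
ee_rot: [[0.963, 0.268, 0.001], [0.268, -0.963, -0.002], [0.0, 0.002, -1.0]]
force: [-0.2, -7.1, 2.6]
grip_width: 0.227
gripper_force: 25.0
```

```bash
python3 -c "
from h import *;lever()"
```

```text
t 5.35 ang -163.35 r 78.5 F [-0.2 -7.1  2.6] resist 6.8 radial 2.3 M [-1.65  0.3   0.16] torque about axis(ccw) 0.69 yawy -74.46
```

Call:
{"api": "play_rows", "payload": {
  "increments": [
    {"x": 0,"y": -0.027,"z": 0,"rx": 0,"ry": 0,"rz": 1,"claw": 0.1},
    {"x": 0.001,"y": -0.055,"z": 0,"rx": 0,"ry": 0,"rz": 2,"claw": 0.1}
  ]
}}

```text
time: 5.55
ee_pos: [488.5, -84.9, 322.8]
ee_rot: [[0.972, 0.234, 0.001], [0.234, -0.972, -0.002], [0.0, 0.002, -1.0]]
force: [-1.0, -8.1, 2.2]
grip_width: 0.225
gripper_force: 25.0
```

```bash
python3 -c "
from h import *;lever()"
```

```text
t 5.55 ang -165.36 r 78.5 F [-1.  -8.1  2.2] resist 7.6 radial 3.0 M [-1.68  0.35  0.14] torque about axis(ccw) 0.73 yawy -76.46
```

Call:
{"api": "play_rows", "payload": {
  "increments": [
    {"x": 0,"y": -0.027,"z": 0,"rx": 0,"ry": 0,"rz": 1,"claw": 0.1}
  ]
}}

```text
time: 5.65
ee_pos: [488.2, -83.6, 322.7]
ee_rot: [[0.976, 0.217, 0.001], [0.217, -0.976, -0.002], [0.0, 0.002, -1.0]]
force: [-0.0, -8.2, 3.2]
grip_width: 0.228
gripper_force: 25.0
```

```bash
python3 -c "
from h import *;lever()"
```

```text
t 5.65 ang -166.33 r 78.5 F [-0.  -8.2  3.2] resist 8.0 radial 2.0 M [-1.68  0.32  0.16] torque about axis(ccw) 0.79 yawy -77.47
```

Call:
{"api": "play_rows", "payload": {
  "increments": [
    {"x": 0,"y": -0.027,"z": 0,"rx": 0,"ry": 0,"rz": 1,"claw": 0.1}
  ]
}}

```text
time: 5.75
ee_pos: [487.9, -82.2, 322.8]
ee_rot: [[0.98, 0.2, 0.001], [0.2, -0.98, -0.002], [0.0, 0.002, -1.0]]
force: [-0.9, -6.9, 2.3]
grip_width: 0.228
gripper_force: 25.0
```

Call:
{"api": "play_rows", "payload": {
  "increments": [
    {"x": 0,"y": -0.027,"z": 0,"rx": 0,"ry": 0,"rz": 1,"claw": 0.1}
  ]
}}

```text
time: 5.85
ee_pos: [487.6, -80.9, 322.8]
ee_rot: [[0.983, 0.183, 0.001], [0.183, -0.983, -0.002], [0.0, 0.002, -1.0]]
force: [-1.6, -7.3, 2.8]
grip_width: 0.225
gripper_force: 25.0
```

```bash
python3 -c "
from h import *;lever()"
```

```text
t 5.85 ang -168.32 r 78.5 F [-1.6 -7.3  2.8] resist 6.8 radial 3.0 M [-1.73  0.35  0.13] torque about axis(ccw) 0.66 yawy -79.46
```

Call:
{"api": "play_rows", "payload": {
  "increments": [
    {"x": 0,"y": -0.027,"z": 0,"rx": 0,"ry": 0,"rz": 1,"claw": 0.1}
  ]
}}

```text
time: 5.95
ee_pos: [487.4, -79.6, 322.8]
ee_rot: [[0.986, 0.166, 0.001], [0.166, -0.986, -0.002], [0.0, 0.002, -1.0]]
force: [-1.0, -8.9, 2.7]
grip_width: 0.226
gripper_force: 25.0
```

```bash
python3 -c "
from h import *;lever()"
```

```text
t 5.95 ang -169.28 r 78.5 F [-1.  -8.9  2.7] resist 8.5 radial 2.6 M [-1.91  0.33  0.15] torque about axis(ccw) 0.82 yawy -80.47
```

Call:
{"api": "play_rows", "payload": {
  "increments": [
    {"x": 0,"y": -0.014,"z": 0,"rx": 0,"ry": 0,"rz": 0.5,"claw": 0.1}
  ]
}}

```text
time: 6.05
ee_pos: [487.3, -79.1, 322.8]
ee_rot: [[0.988, 0.157, 0.001], [0.157, -0.988, -0.002], [0.0, 0.002, -1.0]]
force: [-0.7, -10.6, 1.5]
grip_width: 0.227
gripper_force: 25.0
```

```bash
python3 -c "
from h import *;lever()"
```

```text
t 6.05 ang -169.62 r 78.5 F [ -0.7 -10.6   1.5] resist 10.3 radial 2.6 M [-2.24  0.23  0.22] torque about axis(ccw) 1.03 yawy -80.97
```

Call:
{"api": "play_rows", "payload": {
  "increments": [
    {"x": 0,"y": -0.014,"z": 0,"rx": 0,"ry": 0,"rz": 0.5,"claw": 0.1}
  ]
}}

```text
time: 6.15
ee_pos: [487.2, -78.7, 322.8]
ee_rot: [[0.989, 0.149, 0.001], [0.149, -0.989, -0.003], [0.001, 0.003, -1.0]]
force: [-0.9, -12.3, 1.0]
grip_width: 0.221
gripper_force: 25.1
```

```bash
python3 -c "
from h import *;lever()"
```

```text
t 6.15 ang -169.91 r 78.5 F [ -0.9 -12.3   1. ] resist 11.9 radial 3.0 M [-2.47  0.11  0.29] torque about axis(ccw) 1.23 yawy -81.46
```

Call:
{"api": "play_rows", "payload": {
  "increments": [
    {"x": 0,"y": -0.014,"z": 0,"rx": 0,"ry": 0,"rz": 0.5,"claw": 0.1}
  ]
}}

```text
time: 6.25
ee_pos: [487.2, -78.3, 322.8]
ee_rot: [[0.99, 0.14, 0.001], [0.14, -0.99, -0.003], [0.001, 0.003, -1.0]]
force: [0.6, -13.1, 1.8]
grip_width: 0.224
gripper_force: 25.2
```

Call:
{"api": "play_rows", "payload": {
  "increments": [
    {"x": 0,"y": -0.014,"z": 0,"rx": 0,"ry": 0,"rz": 0.5,"claw": 0.1}
  ]
}}

```text
time: 6.35
ee_pos: [487.0, -77.9, 322.8]
ee_rot: [[0.991, 0.131, 0.001], [0.131, -0.991, -0.004], [0.001, 0.004, -1.0]]
force: [1.3, -14.8, 0.3]
grip_width: 0.23
gripper_force: 25.4
```

```bash
python3 -c "
from h import *;lever()"
```

```text
t 6.35 ang -170.56 r 78.5 F [  1.3 -14.8   0.3] resist 14.8 radial 1.2 M [-3.06 -0.05  0.45] torque about axis(ccw) 1.62 yawy -82.47
```

Call:
{"api": "play_rows", "payload": {
  "increments": [
    {"x": 0,"y": 0.014,"z": 0,"rx": 0,"ry": 0,"rz": -0.5,"claw": 0.1},
    {"x": 0,"y": 0.028,"z": 0,"rx": 0,"ry": 0,"rz": -1,"claw": 0.1},
    {"x": 0,"y": 0.028,"z": 0,"rx": 0,"ry": 0,"rz": -1,"claw": 0.5},
    {"x": 0,"y": 0.028,"z": 0,"rx": 0,"ry": 0,"rz": -1,"claw": 0.5},
    {"x": 0,"y": 0.028,"z": 0,"rx": 0,"ry": 0,"rz": -1,"claw": 0.5},
    {"x": 0,"y": 0.028,"z": -0.5,"rx": 0,"ry": 0,"rz": -1,"claw": 0.5},
    {"x": 0,"y": 0.028,"z": -1,"rx": 0,"ry": 0,"rz": -1,"claw": 0.5},
    {"x": 0,"y": 0.028,"z": -1.5,"rx": 0,"ry": 0,"rz": -1,"claw": 0.5},
    {"x": 0,"y": 0.028,"z": -2,"rx": 0,"ry": 0,"rz": -1,"claw": 0.5},
    {"x": 0,"y": 0.028,"z": -2,"rx": 0,"ry": 0,"rz": -1,"claw": 0.5}
  ]
}}

```text
time: 7.35
ee_pos: [487.8, -76.6, 425.3]
ee_rot: [[0.989, 0.15, 0.005], [0.15, -0.989, 0.001], [0.005, -0.001, -1.0]]
force: [0.0, 1.0, -0.8]
grip_width: 0.501
gripper_force: 0.0
```

Run:
```python
from rig import vision,sensors
import pickle
from h import *
c=vision.camera("top");m=mask(c,"red");m[:, :300]=0;m[:,390:]=0;m[:150]=0;m[230:]=0
print(m.sum())
S=np.array([564.5,-65]);yaw=np.radians(14.2)
# bleed axis from model: y'=+100, supply y'=-115; x' offset from top view estimate
ey=np.array([-np.sin(yaw),np.cos(yaw)]);ex=np.array([ey[1],-ey[0]])
B=np.array([453.7,126.7]);print("B rel S in airset",(B-S)@ex,(B-S)@ey)
s=sensors.observe()
plan(s,[B[0]+20,B[1]-60,430],np.radians(14.2))
print(s["joint_pos"])
```

```text
0
B rel S in airset -60.38911889541496 213.02273193026943
shift [ 0.157 -2.871 -0.127] rot [  0.1   -0.15 -95.57]
shift [ 0.157 -2.871 -0.127] rot [-0.15 -0.1  84.43]
[-7.10132744e-01 -2.19619570e-03  7.85281025e-01  1.80622138e+00
  2.89158155e-04  1.33438289e+00 -1.34513715e+00]
```

Call:
{"api": "play_rows", "payload": {
  "increments": [
    {"x": 0,"y": -0.3,"z": 0,"rx": 0,"ry": 0,"rz": -8,"claw": 0.45},
    {"x": 0,"y": -0.6,"z": 0,"rx": 0,"ry": 0,"rz": -16,"claw": 0.45},
    {"x": 0,"y": -0.9,"z": 0,"rx": 0,"ry": 0,"rz": -24,"claw": 0.45},
    {"x": 0,"y": -1.2,"z": 0,"rx": 0,"ry": 0,"rz": -32,"claw": 0.45},
    {"x": 0,"y": -1.5,"z": 0,"rx": 0,"ry": 0,"rz": -40,"claw": 0.45},
    {"x": 0,"y": -1.8,"z": 0,"rx": 0,"ry": 0,"rz": -48,"claw": 0.45},
    {"x": 0,"y": -2.1,"z": 0,"rx": 0,"ry": 0,"rz": -56,"claw": 0.45},
    {"x": 0,"y": -2.4,"z": 0,"rx": 0,"ry": 0,"rz": -64,"claw": 0.45},
    {"x": 0,"y": -2.7,"z": 0,"rx": 0,"ry": 0,"rz": -72,"claw": 0.45},
    {"x": 0,"y": -3.0,"z": 0,"rx": 0,"ry": 0,"rz": -80,"claw": 0.45},
    {"x": 0,"y": -3.3,"z": 0,"rx": 0,"ry": 0,"rz": -88,"claw": 0.45},
    {"x": 0,"y": -3.6,"z": 0,"rx": 0,"ry": 0,"rz": -95.6,"claw": 0.45}
  ]
}}

```text
time: 8.6
ee_pos: [459.9, 102.2, 421.2]
ee_rot: [[-0.251, 0.968, -0.001], [0.968, 0.251, -0.0], [-0.0, -0.002, -1.0]]
force: [0.2, 0.6, 0.1]
grip_width: 0.449
gripper_force: 0.0
```

Run:
```python
from rig import vision,sensors
import cv2,pickle
c=vision.camera("wrist");t=vision.camera("top");pickle.dump((c,t),open("w2.pkl","wb"));i=c["frame"].copy()
j=cv2.resize(t["frame"][150:240,220:400],(640,320),interpolation=cv2.INTER_CUBIC)
cv2.imwrite("pics/w2.png",cv2.resize(__import__('numpy').vstack([i[:300],j]),(580,562)) if 0 else i[:, :]);cv2.imwrite("pics/t2.png",j)
s=sensors.observe();print(s["ee_pos"],s["ee_rot"])
```

```text
[459.68733945 103.44640008 421.24251152] [[-2.50335528e-01  9.68157750e-01 -1.64134093e-03]
 [ 9.68159141e-01  2.50335208e-01 -4.00699451e-04]
 [ 2.29451437e-05 -1.68938853e-03 -9.99998573e-01]]
```

View pics/w2.png

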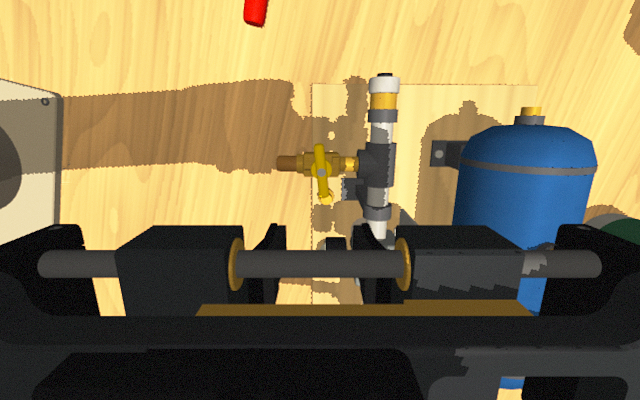

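View pics/t2.png

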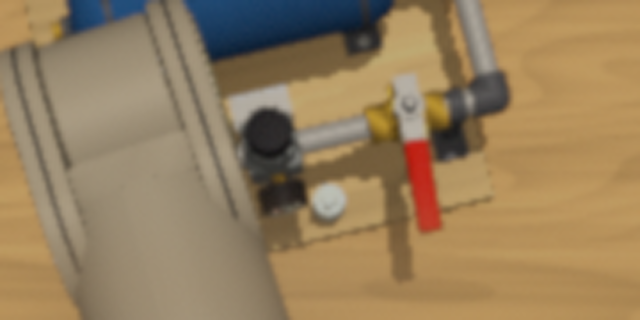

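The top crop shows the red lever now pointing towards the robot, off square and past a quarter turn. The wrist view shows the yellow wing upright from (320,145) to (324,202).

Run:
```python
import pickle
from h import *
from rig import sensors
c,t=pickle.load(open("w2.pkl","rb"))
h=cv2.cvtColor(c["frame"],cv2.COLOR_BGR2HSV);print(h[160,320],h[185,323],h[163,305],h[100,384],h[198,327])
m=((h[...,0]>20)&(h[...,0]<34)&(h[...,1]>150)&(h[...,2]>150)).astype(np.uint8);m[:, :300]=0;m[:,345:]=0;m[:135]=0;m[215:]=0
r=cv2.minAreaRect(cv2.findNonZero(m));print(r,m.sum())
for y in range(142,206,6):print(y,np.flatnonzero(m[y])[[0,-1]] if m[y].any() else None,end=' ')
A=ray(c,(320,146),158);Z=ray(c,(323.5,202),158);v=Z-A
print("\n",A,Z,np.linalg.norm(v),"ang",np.degrees(np.arctan2(v[1],v[0])),"mid",(A+Z)/2)
# check lever stop angle from top view
```

```text
[ 24 255 197] [ 24 255 197] [ 20 181 148] [ 22 198 236] [ 25 184 254]
((322.05755615234375, 174.04656982421875), (47.81906509399414, 45.0802001953125), 38.990997314453125) 704
142 None 148 [314 323] 154 [315 324] 160 [315 324] 166 [311 331] 172 [311 331] 178 [316 326] 184 [318 327] 190 [319 328] 196 [319 332] 202 [321 330] 
 [448.55842542 149.96299296 158.        ] [463.46095323 104.601163   158.        ] 47.74705176632 ang -71.8133181080974 mid [456.00968933 127.28207798 158.        ]
```

Call:
{"api": "play_rows", "payload": {
  "increments": [
    {"x": 0.25,"y": 0.02,"z": 0.2,"rx": 0,"ry": 0,"rz": -3,"claw": 0.45},
    {"x": 0.5,"y": 0.03,"z": 0.6,"rx": 0,"ry": 0,"rz": -6,"claw": 0.45},
    {"x": 0.5,"y": 0.03,"z": 1.1,"rx": 0,"ry": 0,"rz": -6,"claw": 0.45},
    {"x": 0.5,"y": 0.03,"z": 1.5,"rx": 0,"ry": 0,"rz": -6,"claw": 0.45},
    {"x": 0.5,"y": 0.03,"z": 1.8,"rx": 0,"ry": 0,"rz": -6,"claw": 0.45},
    {"x": 0.5,"y": 0.03,"z": 2.0,"rx": 0,"ry": 0,"rz": -6,"claw": 0.45},
    {"x": 0.5,"y": 0.03,"z": 2.1,"rx": 0,"ry": 0,"rz": -6,"claw": 0.45},
    {"x": 0.5,"y": 0.03,"z": 2.1,"rx": 0,"ry": 0,"rz": -6,"claw": 0.45}
  ]
}}

```text
time: 9.5
ee_pos: [455.6, 125.7, 317.0]
ee_rot: [[-0.343, 0.939, -0.001], [0.939, 0.343, -0.001], [-0.0, -0.001, -1.0]]
force: [-0.0, -0.3, 0.1]
grip_width: 0.449
gripper_force: 0.0
```

Call:
{"api": "play_rows", "payload": {
  "increments": [
    {"x": 0,"y": 0,"z": 0,"rx": 0,"ry": 0,"rz": 0,"claw": 0.25},
    {"x": 0,"y": 0,"z": 0,"rx": 0,"ry": 0,"rz": 0,"claw": 0.15},
    {"x": 0,"y": 0,"z": 0,"rx": 0,"ry": 0,"rz": 0,"claw": 0.0},
    {"x": 0,"y": 0,"z": 0,"rx": 0,"ry": 0,"rz": 0,"claw": 0.0},
    {"x": 0,"y": 0,"z": 0,"rx": 0,"ry": 0,"rz": 0,"claw": 0.0},
    {"x": 0,"y": 0,"z": 0,"rx": 0,"ry": 0,"rz": 0,"claw": 0.0}
  ],
  "newtons": 15
}}

```text
time: 10.1
ee_pos: [455.4, 126.0, 317.6]
ee_rot: [[-0.345, 0.939, -0.001], [0.939, 0.345, 0.0], [0.0, -0.001, -1.0]]
force: [-4.1, -2.2, 5.4]
grip_width: 0.198
gripper_force: 15.0
```

```bash
cat >> h.py <<'E'
def wing():
    from rig import sensors
    s=sensors.observe();print("t",s["time"],"yawy",np.degrees(np.arctan2(s["ee_rot"][1][1],s["ee_rot"][0][1])).round(2),"F",np.round(s["force"],1),"M",np.round(s["wrist_torque"],3),"pos",np.round(s["ee_pos"],1),"grip",np.round([s["grip_width"],s["gripper_force"]],3),"q7",np.round(s["joint_pos"][6],2))
E
python3 -c "
from h import *;wing()"
```

```text
t 10.1 yawy 20.17 F [-4.1 -2.2  5.4] M [-0.377  1.108  0.032] pos [455.4 126.  317.6] grip [ 0.198 15.001] q7 0.03
```

The grip stopped at 17 mm, not 9 mm, so the pads are on the valve body below the wing. I open, raise 9 mm and regrip.

Call:
{"api": "play_rows", "payload": {
  "increments": [
    {"x": 0,"y": 0,"z": 0,"rx": 0,"ry": 0,"rz": 0,"claw": 0.4},
    {"x": 0,"y": 0,"z": 0,"rx": 0,"ry": 0,"rz": 0,"claw": 0.4},
    {"x": 0,"y": 0,"z": -0.18,"rx": 0,"ry": 0,"rz": 0,"claw": 0.4},
    {"x": 0,"y": 0,"z": -0.18,"rx": 0,"ry": 0,"rz": 0,"claw": 0.2},
    {"x": 0,"y": 0,"z": -0.18,"rx": 0,"ry": 0,"rz": 0,"claw": 0.1},
    {"x": 0,"y": 0,"z": -0.18,"rx": 0,"ry": 0,"rz": 0,"claw": 0.0},
    {"x": 0,"y": 0,"z": -0.18,"rx": 0,"ry": 0,"rz": 0,"claw": 0.0},
    {"x": 0,"y": 0,"z": -0.18,"rx": 0,"ry": 0,"rz": 0,"claw": 0.0},
    {"x": 0,"y": 0,"z": -0.18,"rx": 0,"ry": 0,"rz": 0,"claw": 0.0}
  ],
  "newtons": 15
}}

```text
time: 11.0
ee_pos: [455.5, 126.0, 326.3]
ee_rot: [[-0.345, 0.939, -0.001], [0.939, 0.345, -0.0], [0.0, -0.001, -1.0]]
force: [-3.3, -1.4, 2.9]
grip_width: 0.182
gripper_force: 15.0
```

Run:
```python
from h import *
from rig import vision
wing()
c=vision.camera("wrist");cv2.imwrite("pics/w3.png",c["frame"][100:330,180:480])
```

```text
t 11.0 yawy 20.17 F [-3.3 -1.4  2.9] M [-0.35   0.795  0.007] pos [455.5 126.  326.3] grip [ 0.182 15.001] q7 0.02
```

View pics/w3.png

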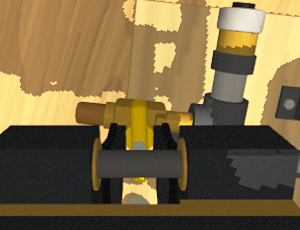

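The crop shows the fingers closed on a round boss in the middle of the wing (15.8 mm). I shift 21 mm outward along the wing to grip its flat end.

Call:
{"api": "play_rows", "payload": {
  "increments": [
    {"x": 0,"y": 0,"z": 0,"rx": 0,"ry": 0,"rz": 0,"claw": 0.4},
    {"x": 0,"y": 0,"z": 0,"rx": 0,"ry": 0,"rz": 0,"claw": 0.4},
    {"x": 0.43,"y": 0,"z": 0,"rx": 0,"ry": 0,"rz": 0,"claw": 0.4},
    {"x": 0.43,"y": 0,"z": 0,"rx": 0,"ry": 0,"rz": 0,"claw": 0.2},
    {"x": 0.43,"y": 0,"z": 0,"rx": 0,"ry": 0,"rz": 0,"claw": 0.1},
    {"x": 0.43,"y": 0,"z": 0,"rx": 0,"ry": 0,"rz": 0,"claw": 0.0},
    {"x": 0.43,"y": 0,"z": 0,"rx": 0,"ry": 0,"rz": 0,"claw": 0.0},
    {"x": 0.43,"y": 0,"z": 0,"rx": 0,"ry": 0,"rz": 0,"claw": 0.0},
    {"x": 0.43,"y": 0,"z": 0,"rx": 0,"ry": 0,"rz": 0,"claw": 0.0}
  ],
  "newtons": 15
}}

```text
time: 11.95
ee_pos: [448.3, 145.7, 326.3]
ee_rot: [[-0.344, 0.939, -0.0], [0.939, 0.344, -0.0], [-0.0, -0.001, -1.0]]
force: [-1.5, -1.8, 2.7]
grip_width: 0.1
gripper_force: 15.0
```

```bash
python3 -c "
from h import *;wing()"
```

```text
t 11.95 yawy 20.13 F [-1.5 -1.8  2.7] M [-0.632  0.519 -0.103] pos [448.3 145.7 326.3] grip [ 0.1   15.008] q7 -0.03
```

Call:
{"api": "play_rows", "payload": {
  "increments": [
    {"x": -0.001,"y": -0.02,"z": 0,"rx": 0,"ry": 0,"rz": -3,"claw": 0},
    {"x": -0.002,"y": -0.041,"z": 0,"rx": 0,"ry": 0,"rz": -6,"claw": 0},
    {"x": -0.009,"y": -0.081,"z": 0,"rx": 0,"ry": 0,"rz": -12,"claw": 0},
    {"x": -0.019,"y": -0.121,"z": 0,"rx": 0,"ry": 0,"rz": -18,"claw": 0},
    {"x": -0.034,"y": -0.159,"z": 0,"rx": 0,"ry": 0,"rz": -24,"claw": 0},
    {"x": -0.052,"y": -0.195,"z": 0,"rx": 0,"ry": 0,"rz": -30,"claw": 0},
    {"x": -0.074,"y": -0.229,"z": 0,"rx": 0,"ry": 0,"rz": -36,"claw": 0}
  ]
}}

```text
time: 12.65
ee_pos: [438.9, 138.6, 326.4]
ee_rot: [[-0.833, 0.554, 0.001], [0.554, 0.833, 0.0], [-0.0, 0.0, -1.0]]
force: [-0.2, -0.7, -1.4]
grip_width: 0.104
gripper_force: 15.0
```

```bash
cat >> h.py <<'E'
def wq(B=(455.0,127.4)):
    from rig import sensors
    s=sensors.observe();r=np.array(s["ee_pos"])[:2]-B;F=s["force"]
    y=np.degrees(np.arctan2(s["ee_rot"][1][1],s["ee_rot"][0][1]))
    print("t",round(s["time"],2),"wing deg",(y-14.2).round(2),"tcp ang",(np.degrees(np.arctan2(r[1],r[0]))-104.2).round(1),"r",np.linalg.norm(r).round(1),"F",np.round(F,1),"Mz",np.round(s["wrist_torque"][2],3),"T",((r[0]*F[1]-r[1]*F[0])/1000+s["wrist_torque"][2]).round(3),"w",round(s["grip_width"],3),"q7",round(s["joint_pos"][6],2))
E
python3 -c "
from h import *;wq()"
```

```text
t 12.65 wing deg 42.19 tcp ang 41.1 r 19.6 F [-0.2 -0.7 -1.4] Mz -0.158 T -0.144 w 0.104 q7 0.59
```

Call:
{"api": "play_rows", "payload": {
  "increments": [
    {"x": -0.002,"y": -0.041,"z": 0,"rx": 0,"ry": 0,"rz": -6,"claw": 0},
    {"x": -0.009,"y": -0.081,"z": 0,"rx": 0,"ry": 0,"rz": -12,"claw": 0},
    {"x": -0.019,"y": -0.121,"z": 0,"rx": 0,"ry": 0,"rz": -18,"claw": 0},
    {"x": -0.034,"y": -0.159,"z": 0,"rx": 0,"ry": 0,"rz": -24,"claw": 0},
    {"x": -0.052,"y": -0.195,"z": 0,"rx": 0,"ry": 0,"rz": -30,"claw": 0},
    {"x": -0.063,"y": -0.212,"z": 0,"rx": 0,"ry": 0,"rz": -33,"claw": 0},
    {"x": -0.067,"y": -0.218,"z": 0,"rx": 0,"ry": 0,"rz": -34,"claw": 0}
  ]
}}

```text
time: 13.35
ee_pos: [435.6, 128.0, 326.4]
ee_rot: [[-1.0, -0.004, 0.001], [-0.004, 1.0, 0.001], [-0.001, 0.001, -1.0]]
force: [1.4, 2.0, -2.7]
grip_width: 0.103
gripper_force: 15.0
```

```bash
python3 -c "
from h import *;wq()"
```

```text
t 13.35 wing deg 76.04 tcp ang 74.1 r 19.4 F [ 1.4  2.  -2.7] Mz -0.101 T -0.141 w 0.103 q7 1.19
```

Call:
{"api": "play_rows", "payload": {
  "increments": [
    {"x": 0,"y": -0.007,"z": 0,"rx": 0,"ry": 0,"rz": -1,"claw": 0},
    {"x": 0,"y": -0.014,"z": 0,"rx": 0,"ry": 0,"rz": -2,"claw": 0}
  ]
}}

```text
time: 13.55
ee_pos: [435.6, 127.3, 326.4]
ee_rot: [[-0.999, -0.038, 0.001], [-0.038, 0.999, 0.0], [-0.001, 0.0, -1.0]]
force: [3.2, 2.0, -3.1]
grip_width: 0.1
gripper_force: 15.0
```

```bash
python3 -c "
from h import *;wq()"
```

```text
t 13.55 wing deg 77.99 tcp ang -284.0 r 19.4 F [ 3.2  2.  -3.1] Mz -0.097 T -0.136 w 0.1 q7 1.23
```

Call:
{"api": "play_rows", "payload": {
  "increments": [
    {"x": 0,"y": -0.007,"z": 0,"rx": 0,"ry": 0,"rz": -1,"claw": 0},
    {"x": 0,"y": -0.014,"z": 0,"rx": 0,"ry": 0,"rz": -2,"claw": 0}
  ]
}}

```text
time: 13.75
ee_pos: [435.6, 126.7, 326.4]
ee_rot: [[-0.997, -0.074, 0.001], [-0.074, 0.997, 0.0], [-0.001, 0.0, -1.0]]
force: [3.6, 3.1, -4.1]
grip_width: 0.1
gripper_force: 15.0
```

```bash
python3 -c "
from h import *;wq()"
```

```text
t 13.75 wing deg 80.04 tcp ang -282.0 r 19.4 F [ 3.6  3.1 -4.1] Mz -0.128 T -0.186 w 0.1 q7 1.26
```

Call:
{"api": "play_rows", "payload": {
  "increments": [
    {"x": 0,"y": -0.007,"z": 0,"rx": 0,"ry": 0,"rz": -1,"claw": 0}
  ]
}}

```text
time: 13.85
ee_pos: [435.7, 126.3, 326.4]
ee_rot: [[-0.996, -0.092, 0.001], [-0.092, 0.996, 0.0], [-0.001, 0.0, -1.0]]
force: [4.1, 3.8, -5.5]
grip_width: 0.095
gripper_force: 15.0
```

```bash
python3 -c "
from h import *;wq()"
```

```text
t 13.85 wing deg 81.05 tcp ang -281.0 r 19.4 F [ 4.1  3.8 -5.5] Mz -0.01 T -0.079 w 0.095 q7 1.28
```

Call:
{"api": "play_rows", "payload": {
  "increments": [
    {"x": 0,"y": -0.007,"z": 0,"rx": 0,"ry": 0,"rz": -1,"claw": 0}
  ]
}}

```text
time: 13.95
ee_pos: [435.7, 126.0, 326.4]
ee_rot: [[-0.994, -0.109, 0.001], [-0.109, 0.994, 0.0], [-0.001, 0.0, -1.0]]
force: [4.4, 3.8, -5.0]
grip_width: 0.104
gripper_force: 15.0
```

```bash
python3 -c "
from h import *;wq()"
```

```text
t 13.95 wing deg 82.05 tcp ang -280.0 r 19.4 F [ 4.4  3.8 -5. ] Mz -0.095 T -0.163 w 0.104 q7 1.3
```

Call:
{"api": "play_rows", "payload": {
  "increments": [
    {"x": 0,"y": -0.007,"z": 0,"rx": 0,"ry": 0,"rz": -1,"claw": 0},
    {"x": 0,"y": -0.014,"z": 0,"rx": 0,"ry": 0,"rz": -2,"claw": 0}
  ]
}}

```text
time: 14.15
ee_pos: [435.8, 125.3, 326.4]
ee_rot: [[-0.99, -0.144, 0.001], [-0.144, 0.99, 0.001], [-0.001, 0.0, -1.0]]
force: [4.5, 2.8, -5.2]
grip_width: 0.1
gripper_force: 15.0
```

```bash
python3 -c "
from h import *;wq()"
```

```text
t 14.15 wing deg 84.06 tcp ang -278.0 r 19.4 F [ 4.5  2.8 -5.2] Mz -0.052 T -0.096 w 0.1 q7 1.34
```

Call:
{"api": "play_rows", "payload": {
  "increments": [
    {"x": 0,"y": -0.007,"z": 0,"rx": 0,"ry": 0,"rz": -1,"claw": 0}
  ]
}}

```text
time: 14.25
ee_pos: [435.8, 125.0, 326.4]
ee_rot: [[-0.987, -0.161, 0.001], [-0.161, 0.987, 0.001], [-0.001, 0.0, -1.0]]
force: [4.3, 4.6, -5.5]
grip_width: 0.097
gripper_force: 15.0
```

```bash
python3 -c "
from h import *;wq()"
```

```text
t 14.25 wing deg 85.06 tcp ang -277.0 r 19.3 F [ 4.3  4.6 -5.5] Mz -0.066 T -0.143 w 0.097 q7 1.36
```

Still free (about 0.12 ± 0.04 N m). Creeping on.

Call:
{"api": "play_rows", "payload": {
  "increments": [
    {"x": 0,"y": -0.007,"z": 0,"rx": 0,"ry": 0,"rz": -1,"claw": 0},
    {"x": 0,"y": -0.014,"z": 0,"rx": 0,"ry": 0,"rz": -2,"claw": 0}
  ]
}}

```text
time: 14.45
ee_pos: [435.9, 124.3, 326.4]
ee_rot: [[-0.981, -0.195, 0.001], [-0.195, 0.981, 0.001], [-0.001, 0.0, -1.0]]
force: [4.2, 3.4, -5.1]
grip_width: 0.105
gripper_force: 15.0
```

```bash
python3 -c "
from h import *;wq()"
```

```text
t 14.45 wing deg 87.06 tcp ang -275.1 r 19.3 F [ 4.2  3.4 -5.1] Mz -0.074 T -0.125 w 0.105 q7 1.39
```

Call:
{"api": "play_rows", "payload": {
  "increments": [
    {"x": 0,"y": -0.007,"z": 0,"rx": 0,"ry": 0,"rz": -1,"claw": 0},
    {"x": 0,"y": -0.014,"z": 0,"rx": 0,"ry": 0,"rz": -2,"claw": 0}
  ]
}}

```text
time: 14.65
ee_pos: [436.0, 123.7, 326.4]
ee_rot: [[-0.973, -0.229, 0.001], [-0.229, 0.973, 0.001], [-0.001, 0.0, -1.0]]
force: [5.0, 4.0, -5.3]
grip_width: 0.104
gripper_force: 15.0
```

```bash
python3 -c "
from h import *;wq()"
```

```text
t 14.65 wing deg 89.06 tcp ang -273.1 r 19.3 F [ 5.   4.  -5.3] Mz -0.076 T -0.133 w 0.104 q7 1.43
```

Call:
{"api": "play_rows", "payload": {
  "increments": [
    {"x": 0,"y": -0.007,"z": 0,"rx": 0,"ry": 0,"rz": -1,"claw": 0}
  ]
}}

```text
time: 14.75
ee_pos: [436.1, 123.4, 326.4]
ee_rot: [[-0.969, -0.246, 0.001], [-0.246, 0.969, 0.001], [-0.001, 0.001, -1.0]]
force: [4.1, 2.8, -6.4]
grip_width: 0.1
gripper_force: 15.0
```

```bash
python3 -c "
from h import *;wq()"
```

```text
t 14.75 wing deg 90.06 tcp ang -272.1 r 19.3 F [ 4.1  2.8 -6.4] Mz -0.101 T -0.138 w 0.1 q7 1.45
```

Call:
{"api": "play_rows", "payload": {
  "increments": [
    {"x": 0,"y": -0.007,"z": 0,"rx": 0,"ry": 0,"rz": -1,"claw": 0}
  ]
}}

```text
time: 14.85
ee_pos: [436.2, 123.0, 326.4]
ee_rot: [[-0.965, -0.263, 0.001], [-0.263, 0.965, 0.001], [-0.001, 0.0, -1.0]]
force: [4.8, 3.7, -4.8]
grip_width: 0.1
gripper_force: 15.0
```

```bash
python3 -c "
from h import *;wq()"
```

```text
t 14.85 wing deg 91.06 tcp ang -271.1 r 19.3 F [ 4.8  3.7 -4.8] Mz -0.089 T -0.138 w 0.1 q7 1.46
```

Call:
{"api": "play_rows", "payload": {
  "increments": [
    {"x": 0,"y": -0.007,"z": 0,"rx": 0,"ry": 0,"rz": -1,"claw": 0}
  ]
}}

```text
time: 14.95
ee_pos: [436.3, 122.8, 326.4]
ee_rot: [[-0.96, -0.28, 0.001], [-0.28, 0.96, 0.001], [-0.001, 0.001, -1.0]]
force: [4.5, 4.1, -5.3]
grip_width: 0.101
gripper_force: 15.0
```

```bash
python3 -c "
from h import *;wq()"
```

```text
t 14.95 wing deg 92.07 tcp ang -270.3 r 19.3 F [ 4.5  4.1 -5.3] Mz -0.093 T -0.15 w 0.101 q7 1.48
```

Call:
{"api": "play_rows", "payload": {
  "increments": [
    {"x": 0,"y": -0.007,"z": 0,"rx": 0,"ry": 0,"rz": -1,"claw": 0}
  ]
}}

```text
time: 15.05
ee_pos: [436.3, 122.6, 326.4]
ee_rot: [[-0.955, -0.297, 0.001], [-0.297, 0.955, 0.001], [-0.001, 0.001, -1.0]]
force: [3.8, 5.7, -4.7]
grip_width: 0.101
gripper_force: 15.1
```

```bash
python3 -c "
from h import *;wq()"
```

```text
t 15.05 wing deg 93.06 tcp ang -269.7 r 19.3 F [ 3.8  5.7 -4.7] Mz -0.198 T -0.287 w 0.101 q7 1.5
```

Call:
{"api": "play_rows", "payload": {
  "increments": [
    {"x": 0,"y": -0.007,"z": 0,"rx": 0,"ry": 0,"rz": -1,"claw": 0}
  ]
}}

```text
time: 15.15
ee_pos: [436.4, 122.4, 326.4]
ee_rot: [[-0.95, -0.313, 0.001], [-0.313, 0.95, 0.001], [-0.001, 0.001, -1.0]]
force: [2.8, 6.5, -4.6]
grip_width: 0.102
gripper_force: 15.2
```

```bash
python3 -c "
from h import *;wq()"
```

```text
t 15.15 wing deg 94.07 tcp ang -269.2 r 19.3 F [ 2.8  6.5 -4.6] Mz -0.201 T -0.308 w 0.102 q7 1.52
```

Call:
{"api": "play_rows", "payload": {
  "increments": [
    {"x": 0,"y": -0.004,"z": 0,"rx": 0,"ry": 0,"rz": -0.6,"claw": 0}
  ]
}}

```text
time: 15.25
ee_pos: [436.4, 122.3, 326.4]
ee_rot: [[-0.946, -0.323, 0.0], [-0.323, 0.946, 0.002], [-0.001, 0.001, -1.0]]
force: [2.8, 5.4, -4.5]
grip_width: 0.107
gripper_force: 15.2
```

```bash
python3 -c "
from h import *;wq()"
```

```text
t 15.25 wing deg 94.67 tcp ang -269.0 r 19.3 F [ 2.8  5.4 -4.5] Mz -0.197 T -0.282 w 0.107 q7 1.53
```

Call:
{"api": "play_rows", "payload": {
  "increments": [
    {"x": 0,"y": -0.02,"z": 0,"rx": 0,"ry": 0,"rz": 0,"claw": 0},
    {"x": 0,"y": -0.02,"z": 0,"rx": 0,"ry": 0,"rz": 0,"claw": 0}
  ]
}}

```text
time: 15.45
ee_pos: [436.5, 122.0, 326.4]
ee_rot: [[-0.946, -0.324, 0.0], [-0.324, 0.946, 0.003], [-0.001, 0.002, -1.0]]
force: [1.3, 10.0, -5.5]
grip_width: 0.102
gripper_force: 15.1
```

```bash
python3 -c "
from h import *;wq()"
```

```text
t 15.45 wing deg 94.68 tcp ang -268.0 r 19.3 F [ 1.3 10.  -5.5] Mz -0.214 T -0.393 w 0.102 q7 1.53
```

Call:
{"api": "play_rows", "payload": {
  "increments": [
    {"x": 0,"y": 0.02,"z": 0,"rx": 0,"ry": 0,"rz": 0.8,"claw": 0},
    {"x": 0,"y": 0.02,"z": 0,"rx": 0,"ry": 0,"rz": 0.8,"claw": 0.4},
    {"x": 0,"y": 0.02,"z": 0,"rx": 0,"ry": 0,"rz": 0.8,"claw": 0.4},
    {"x": 0,"y": 0.02,"z": 0,"rx": 0,"ry": 0,"rz": 0.8,"claw": 0.4},
    {"x": 0,"y": 0.02,"z": -0.4,"rx": 0,"ry": 0,"rz": 0.8,"claw": 0.4},
    {"x": 0,"y": 0.02,"z": -1,"rx": 0,"ry": 0,"rz": 0.8,"claw": 0.4},
    {"x": 0,"y": 0.02,"z": -1.8,"rx": 0,"ry": 0,"rz": 0.8,"claw": 0.4},
    {"x": 0,"y": 0.8,"z": -2.5,"rx": 0,"ry": 0,"rz": 0.8,"claw": 0.4},
    {"x": 0,"y": 1.6,"z": -2.5,"rx": 0,"ry": 0,"rz": 0.8,"claw": 0.4},
    {"x": 0,"y": 2.4,"z": -2.5,"rx": 0,"ry": 0,"rz": 0.8,"claw": 0.4},
    {"x": 0,"y": 2.4,"z": -2.5,"rx": 0,"ry": 0,"rz": 0.8,"claw": 0.4},
    {"x": 0,"y": 2.4,"z": -2.5,"rx": 0,"ry": 0,"rz": 0.8,"claw": 0.4}
  ]
}}

```text
time: 16.65
ee_pos: [397.9, 234.4, 451.1]
ee_rot: [[-0.951, -0.31, -0.0], [-0.31, 0.951, -0.001], [0.001, -0.001, -1.0]]
force: [-0.2, -0.5, -0.4]
grip_width: 0.406
gripper_force: 0.0
```

Run:
```python
from h import *
from rig import vision
wing()
a=vision.camera("top")["frame"][140:250,210:400];b=vision.camera("scene")["frame"][150:290,230:410]
i=np.vstack([cv2.resize(a,(520,300),interpolation=cv2.INTER_CUBIC),cv2.resize(b,(520,300),interpolation=cv2.INTER_CUBIC)])
cv2.imwrite("pics/e.png",i)
```

```text
t 16.65 yawy 108.07 F [-0.2 -0.5 -0.4] M [ 0.013 -0.014 -0.05 ] pos [397.9 234.4 451.1] grip [0.406 0.   ] q7 1.23
```

View pics/e.png

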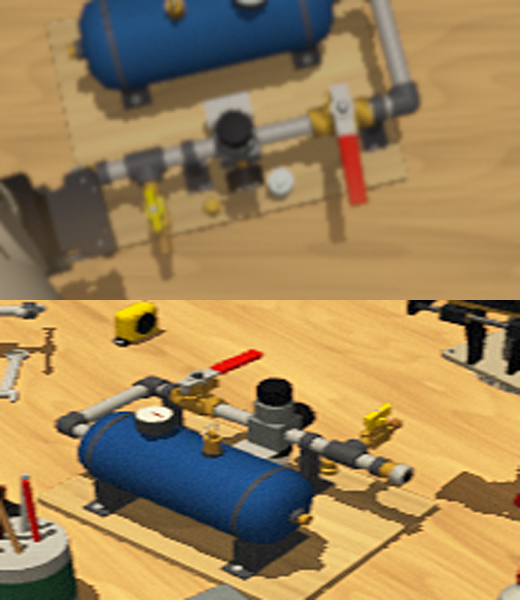

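The picture shows the red lever pointing towards the robot and the yellow wing along its branch. The filter cartridge and brass plug are still standing, and the gripper is clear.

```bash
python3 -c "
from rig import workorder;print(workorder.job_done())"
```

```text
the job is handed in; nothing more can be done
None
```

The supply lever was turned clockwise to its stop first, then the bleed wing anticlockwise to its stop; both were released there and the job handed in at about 17 s, without touching the regulator knob or any loose item.

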